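Close up a grinder's drive cover

TASK

Clear the two things off the grinder's sprung access panel first: the wooden handle goes in the yellow basket and the steel chisel in the steel tray. Then turn the red quarter-turn fastener clockwise until its bar lines up with the slot in the panel, and push the panel fully down against the frame. Finish while still holding the panel pressed down with the fingers (I will put its screws in), and leave the jar, the can and the tape measure where they are.

Things in the scene. Friction and masses are not known exactly. Their poses are not given: they have to be found in the camera images.
- housing: fixed green drive housing of a bench grinder, 180 (x) x 210 (y) x 60 mm high; origin at the centre of its underside on the bench, z up; its frame face (top) is at z = 60 mm. Its motor and grinding wheel stand on its +x side, from 85 to 225 mm in +x of the origin and up to 116 mm above the bench. Turned up to 0.3 rad about z
- panel: aluminium panel, 170 (x) x 200 (y) x 6 mm, level, axes as the housing's; origin: centre of its underside. Springs hold it 10 mm above the frame face (top 76 mm above the bench); it moves only straight down, 10 mm, onto the frame (origin 60 mm, top 66 mm above the bench). Pushing takes about 4 N at first, 12 N fully down, anywhere on it; it springs back when let go
- press_spot (a point): blue disc of 26 mm on the top face of the panel, at x = +35 mm, y = 0 of the panel: a clear place to push; the point is on the top face
- slot (a point): centre, on the panel's top face, of its opening around the fastener (panel x = -45 mm, y = 0): a 40 mm square with a slot 17 mm wide (x) and 80 mm long (y). Red ticks painted on the panel prolong the slot at both ends. The fastener's lugs stop the panel after 2 mm of travel unless they line up with the slot
- fastener (a joint): angle of the red quarter-turn fastener on the frame, rad, positive anticlockwise from above: 0 = bar and lugs lie along the slot (housing's y). It starts at 0.8 to 1.4 and must be turned clockwise by that much. No stop at 0: it turns from -0.35 to 1.6 and stays where left (friction 0.06 N m). Its lugs (72 x 9 mm, under the panel, parallel to the red bar) enter the slot within about 0.1 rad
- fastener_grip (a point): point on the fastener's vertical axis (x = -45 mm, y = 0 of the housing), 94 mm above the bench, inside the red bar grip: 34 mm long, 10 mm thick, its top 106 mm above the bench, 12 mm above this point and 30 mm above the raised panel. The point's y axis runs along the bar and turns with it
- handle: loose pale wooden tool handle, 95 long (x) x 28 (y, at the ends) x 22 mm high, waist 20 mm wide at the middle; origin at the centre of its underside; it lies flat on the panel, one of the two sides (y = +65 or -65 mm of the housing, within 10 mm; centred 15 to 35 mm in +x), its x axis within 0.3 rad of the housing's; 40 to 85 g
- chisel: loose dark steel cold chisel, 112 long (x) x 22 mm (y, at the blade), shank 14 mm wide and 14 mm high; origin at the middle of its length on its underside; lies on the other side of the panel likewise; 105 to 210 g
- basket: fixed yellow slatted plastic basket, 170 (x) x 145 (y) x 55 mm high, walls 5 mm, open on top; origin at the centre of its underside on the bench; on the left or the right of the housing
- tray: fixed steel tray of the same size, 170 x 145 x 55 mm, walls and floor 5 mm, origin at the centre of its underside; on the other side
- jar: bystander: loose glass jar with a green lid, 60 mm across, 85 mm high, origin under its centre
- can: bystander: loose can with a blue label and a white top, 64 mm across, 100 mm high, origin under its centre
- tape: bystander: loose yellow tape measure, 55 x 35 x 50 mm high, origin under its centre, between the robot and the housing

How it is judged:
By the outcome, as a careful person would: the job done as asked, in the order asked, and still so for the second after the job is handed in, while the arm keeps its last pose, push and grip.
It also fails if it takes over 67 s, if anything falls off the work surface, if the arm or the gripper's body presses on something with over 40 N, if the wrist force passes 120 N, or if a joint passes its speed limit or range.

ROBOT

A 6-joint arm with a two-finger parallel gripper is mounted at the origin on the work surface. World frame = base frame: x ahead of the robot, y to its left, z up, the work surface at z = 0. Lengths are in mm, angles in rad, forces in N, time in s.
With the tool pointing down it reaches from about 350 to 875 mm from the base axis. Payload 4.2 kg.
Tool frame: the origin (TCP) lies at the very end of the fingers, on their centre line; the grasp point (between the pads) lies 19 mm behind it; z points along the fingers, y is the line along which they close (so a half turn about z gives the same grasp; the last joint's range is limited). The gripper opens to 85 mm and grips with 20 to 120 N. Pads are 22 mm wide; open, the fingers measure 114 mm over their backs; the gripper's body (76 mm by 85 mm) begins 54 mm behind the grasp point. The pads swing forward as they close: fully open they stand 13 mm farther back than shut.
Start: joints at [1.604, 0.385, 0.008, 0, -1.194, -0.259], TCP at [139.897, 609.12, 198.712] pointing down, gripper open.
Joint ranges: [-3.14, 3.14], [-1.21, 2.06], [-1.07, 1.41], [-3.16, 2.05], [-2.99, -0.16], [-3.1, 3.1]. Speed limits (rad/s): [2.79, 2.79, 3.14, 3.14, 3.14, 3.14].

INTERFACE

Orientations are given as a unit quaternion [w, x, y, z].
In Python, from rig import env, grip, solve_ik, telemetry, cams, workorder gives the robot as it stands. The module is installed in compiled form; this text tells all that it offers. Calls block until the motion is done:
- env.reach(position, orientation): joint-space move of the TCP to a pose.
- env.line_to(position, v=150, rot=None): straight line of the TCP; rot=None keeps the orientation; v is the mean speed in mm/s.
- env.goto_joints(angles): joint-space move.
- grip(opening, strength=None): finger opening in mm; strength is the grip in N (None keeps the last); returns when the fingers have stopped.
- env.hold(seconds).
- solve_ik(position, orientation): joint angles nearest the present ones, or None.
- telemetry.get_obs(): the state.
- cams.get_image(name): name is "side" or "top"; returns (picture, depth): 384x512x3 uint8, blue, green, red; 384x512 float32, mm along the optical axis (not along the pixel's ray), 0 where there is no reading.
- cams.calibration(name): a dict with "fx", "fy", "cx", "cy" (pixels), "cam_to_world" (4x4, takes a point from camera to world coordinates). Camera axes: x right, y up, looking along -z (the intrinsics and any distortion apply to the point x, -y, -z); pixel columns grow to the right and rows downward; lengths in mm; the calibration is good to about 2 mm. A picture is of the moment at which its call begins. calibration takes no time and is no camera call.
A pose or a line that the arm cannot do raises env.IKError and nothing moves.
- workorder.sign_off(): hands the job in; it is judged then, once.
The state is a dict: "time_s": time; "q": joint angles; "joint_velocities": joint speeds; "joint_efforts": joint torques, N m; "ee_pos": TCP position; "tcp_rot": TCP orientation; "contact_force": force on the tool from outside, world axes, zero at the start; "torque": the same for the moment, N m; "grip_width": finger opening in mm; "gripper_force": force on a finger pad.
Only numpy, scipy, OpenCV 4.12 (cv2) and the standard library are available. Lean on these libraries where they do the work, as an engineer would, in place of code of your own. Each camera call takes 0.05 s, during which the arm holds its last target. There are 200 camera calls.

## Working session

There is one attempt and no reset: what is moved stays moved. The work goes in short steps, each a Python script; the robot and the scene stay as the last script left them, time stands still between calls to the robot, and variables do not carry over. Pictures are saved under pics/ and viewed, at most 10 in all, crops included, and the job is handed in when it is done.

```bash
mkdir -p pics; ls; python3 - <<'E'
from rig import env, cams, telemetry
import cv2, numpy as np
for n in("top","side"):
    im,d=cams.get_image(n); cv2.imwrite(f"pics/{n}0.png",im); np.save(f"{n}0.npy",d)
    c=cams.calibration(n); print(n,{k:(np.round(v,3).tolist() if k=="cam_to_world" else v) for k,v in c.items()}, (d==0).mean())
o=telemetry.get_obs(); print(o)
E
```

```text
pics
top {'fx': 407.8522841091195, 'fy': 407.8522841091195, 'cx': 251.50420745690406, 'cy': 189.7729647073544, 'cam_to_world': [[-0.017, 0.995, -0.097, 425.646], [-1.0, -0.017, -0.002, -10.868], [-0.004, 0.097, 0.995, 1397.179], [0.0, 0.0, 0.0, 1.0]]} 0.004130045572916667
side {'fx': 394.3665239065251, 'fy': 394.3665239065251, 'cx': 253.92351108624925, 'cy': 197.4890688823553, 'cam_to_world': [[0.97, 0.176, -0.166, 359.398], [-0.241, 0.647, -0.724, -769.152], [-0.02, 0.742, 0.67, 807.128], [0.0, 0.0, 0.0, 1.0]]} 0.0042266845703125
{'time_s': 0.1, 'q': array([ 1.60359360e+00,  3.85514285e-01,  6.75786004e-03, -3.95658747e-04,
       -1.19401164e+00, -2.58559171e-01]), 'joint_velocities': array([-8.17659610e-04, -1.75977354e-05,  4.41282767e-03,  2.20565417e-03,
        4.95549359e-04,  2.91978730e-04]), 'joint_efforts': array([-7.53713721e-04, -3.93320131e+01,  1.88929331e+01,  4.19800758e+00,
       -2.61003101e-03,  2.82049925e-06]), 'ee_pos': array([139.79797211, 608.56439517, 197.71416622]), 'tcp_rot': array([ 1.00211986e-03,  9.93626986e-01, -1.12713824e-01, -3.88202460e-05]), 'contact_force': array([-0.66104252, -0.015256  ,  0.49281978]), 'torque': array([ 8.08840313e-03, -1.52523369e-02, -5.59395770e-05]), 'gripper_force': 0.0, 'grip_width': 85.63180675061314}
```

View pics/top0.png

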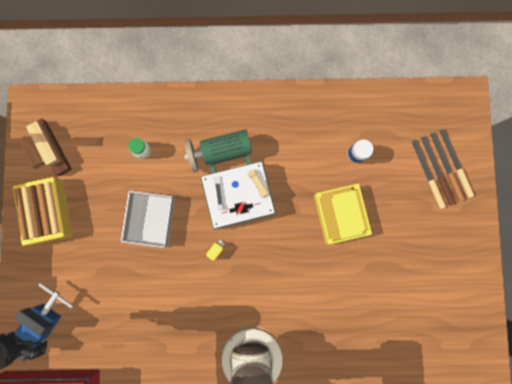

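View pics/side0.png

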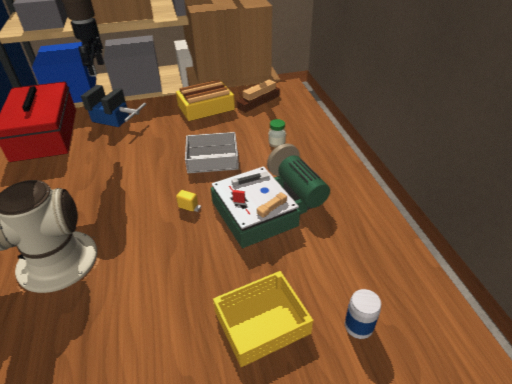

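The top view shows the handle at (258,183) and the chisel at (221,193). The fastener is at (240,208), the blue disc at (235,184), the tray at (148,219) on the left and the basket at (343,213) on the right. The side view agrees. Next I'll measure by colour, using zoomed crops.

```bash
cat > h.py <<'E'
import numpy as np, cv2
from rig import env, grip, solve_ik, telemetry, cams, workorder
from scipy.spatial.transform import Rotation as R
def ray(n,uv,z):
    "pixels (N,2) -> world points on plane z"
    c=cams.calibration(n); T=np.array(c["cam_to_world"]); uv=np.atleast_2d(uv).astype(float)
    d=np.c_[(uv[:,0]-c["cx"])/c["fx"],-(uv[:,1]-c["cy"])/c["fy"],-np.ones(len(uv))]@T[:3,:3].T
    return T[:3,3]+d*((z-T[2,3])/d[:,2])[:,None]
def mask(im,lo,hi,roi):
    "HSV mask inside roi (x0,y0,x1,y1)"
    m=cv2.inRange(cv2.cvtColor(im,cv2.COLOR_BGR2HSV),np.array(lo),np.array(hi)); k=np.zeros_like(m); x0,y0,x1,y1=roi; k[y0:y1,x0:x1]=m[y0:y1,x0:x1]; return k
def big(m):
    c=max(cv2.findContours(m,cv2.RETR_EXTERNAL,cv2.CHAIN_APPROX_NONE)[0],key=cv2.contourArea); k=np.zeros_like(m); cv2.drawContours(k,[c],-1,255,-1); return k
def pts(m): return np.argwhere(m)[:,::-1]
def rect(P):
    (c,s,a)=cv2.minAreaRect(P[:,:2].astype(np.float32)); return np.round(c,1),np.round(s,1),round(a,1)
def axis(P):
    q=P[:,:2]-P[:,:2].mean(0); w,v=np.linalg.eigh(q.T@q); return np.arctan2(v[1,1],v[0,1])
def down(yaw):
    "tool down, closing line (tool y) at angle yaw+90deg, i.e. tool x along yaw"
    q=(R.from_euler('z',yaw)*R.from_euler('x',np.pi)).as_quat(); return q[[3,0,1,2]]
E
python3 - <<'E'
from h import *
t=cv2.imread("pics/top0.png"); s=cv2.imread("pics/side0.png")
a=cv2.resize(t[150:240,190:290],None,fx=5,fy=5,interpolation=cv2.INTER_CUBIC)
b=cv2.resize(s[160:250,200:310],None,fx=5,fy=5,interpolation=cv2.INTER_CUBIC)
cv2.imwrite("pics/topz.png",a); cv2.imwrite("pics/sidez.png",b)
for n,im,rois in(("top",t,dict(panel=(195,155,280,235),basket=(300,175,385,250))),("side",s,dict(panel=(205,165,305,230),basket=(205,270,320,370)))):
    x=rois["panel"]
    m=mask(im,(0,0,150),(179,45,255),x); m=cv2.morphologyEx(m,cv2.MORPH_CLOSE,np.ones((7,7)))
    P=ray(n,pts(big(m)),76); print(n,"panel",rect(P))
    P=ray(n,pts(big(mask(im,(105,120,60),(130,255,255),x))),76); print(" disc",P.mean(0).round(1),len(P))
    m=mask(im,(0,150,90),(6,255,255),x)|mask(im,(174,150,90),(179,255,255),x); 
    P=ray(n,pts(big(m)),106); print(" red",P.mean(0).round(1),rect(P),axis(P),len(P))
    P=ray(n,pts(big(mask(im,(10,60,120),(28,200,255),x))),22+76-8); print(" handle",P.mean(0).round(1),rect(P),axis(P),len(P))
    P=ray(n,pts(big(mask(im,(22,120,90),(35,255,255),rois["basket"]))),55); print(" basket",rect(P))
m=mask(t,(0,0,60),(179,60,255),(110,180,185,255)); P=ray("top",pts(big(m)),55); print("tray",rect(P))
E
```

```text
top panel (array([540.3,  38.8]), array([176.4, 205.1]), 13.2)
 disc [574.5  46.5  76. ] 25
 red [495.7  28.7 106. ] (array([495.1,  28.4]), array([15.6, 28.3]), 62.6) 2.5910913175310326 44
 handle [514.   32.1  90. ] (array([539.8,  39.3]), array([272.1, 255.1]), 89.1) 1.8748803114930008 2539
 basket (array([ 472.6, -305.3]), array([173.8, 154.4]), 12.2)
side panel (array([541.1,  34.9]), array([172.3, 202.5]), 13.0)
 disc [575.6  43.6  76. ] 32
 red [493.7   4.5 106. ] (array([494.5,   5.1]), array([49.5, 29.2]), 78.3) 1.5778453442819054 127
 handle [413.7 -12.2  90. ] (array([426. ,   8.7]), array([189.3,  45. ]), 81.3) 1.509018582645115 469
 basket (array([ 473.9, -321.4]), array([175.9, 167.2]), 11.7)
tray (array([466.9, 335.8]), array([156.5, 172. ]), 82.3)
```

View pics/topz.png

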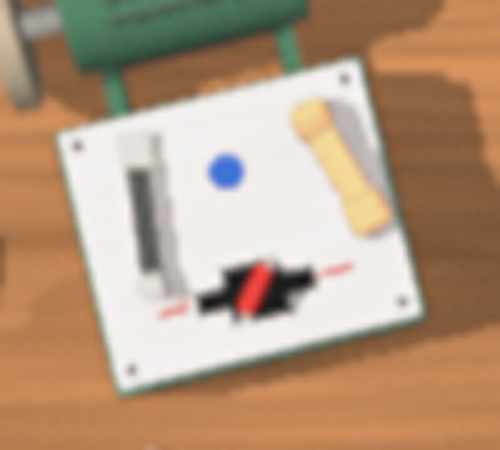

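View pics/sidez.png

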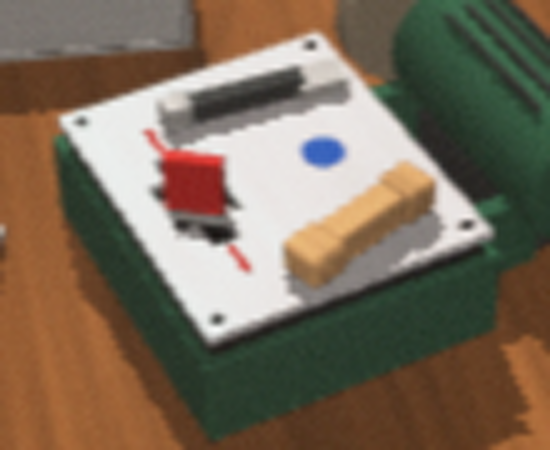

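The top crop shows the chisel from about (141,133) to (152,298) and the handle from (310,110) to (370,222), with the red bar from (267,265) to (243,312). The side crop confirms the layout. The panel yaw is about 13.1° in both views. I'll fix the object poses and grasp the handle.

```bash
cat >> h.py <<'E'
PY=np.radians(13.1); PC=np.array([540.7,37.])
def topan(P): 
    d=P[:,:2]-PC; c,s=np.cos(PY),np.sin(PY); return np.c_[d@[c,s],d@[-s,c]]
def frompan(p): c,s=np.cos(PY),np.sin(PY); return PC+np.array([c*p[0]-s*p[1],s*p[0]+c*p[1]])
E
python3 - <<'E'
from h import *
for n,z in(("top",76),("side",76)):
    im=cv2.imread(f"pics/{n}0.png"); hsv=cv2.cvtColor(im,cv2.COLOR_BGR2HSV).astype(int)
    uv=np.argwhere(np.ones(im.shape[:2]))[:,::-1]; p=topan(ray(n,uv,z)); H=hsv[uv[:,1],uv[:,0]]
    inb=(abs(p[:,0])<80)&(abs(p[:,1])<94)
    def show(lab,sel,z):
        k=np.zeros(im.shape[:2],np.uint8); k[uv[sel,1],uv[sel,0]]=255; k=big(k); P=ray(n,pts(k),z); c,sz,a=rect(P)
        print(n,lab,len(P),"mean",P.mean(0).round(1),"rect",c,sz,a,"axis-PY",round(np.degrees(axis(P)-PY)%180,1),"pan",topan(np.array([c]))[0].round(1))
    show("handle",inb&(p[:,1]<-20)&(H[:,1]>70)&(H[:,2]>120)&(H[:,0]>8)&(H[:,0]<30),98 if n=="top" else 90)
    show("chisel dark",inb&(p[:,1]>30)&(H[:,2]<125),90)
    show("red",inb&(abs(p[:,1])<35)&(H[:,1]>130)&((H[:,0]<8)|(H[:,0]>172)),106)
g=lambda n,x,y,z:ray(n,[(x,y)],z)[0]
A=g("top",190+141/5,150+133/5,90);B=g("top",190+152/5,150+298/5,90)
print("chisel top",((A+B)/2).round(1),np.linalg.norm(A-B),np.degrees(np.arctan2(*(A-B)[1::-1]))-13.1)
A=g("side",200+335/5,160+72/5,90);B=g("side",200+175/5,160+100/5,90)
print("chisel side",((A+B)/2).round(1),np.linalg.norm(A-B),np.degrees(np.arctan2(*(A-B)[1::-1]))-13.1)
E
```

```text
top handle 191 mean [573.9 -28.3  98. ] rect [574.6 -28.4] [91.  25.1] 28.9 axis-PY 16.2 pan [ 18.2 -71.4]
top chisel dark 63 mean [543.   98.5  90. ] rect [542.9  98.5] [62.2 10. ] 7.0 axis-PY 173.8 pan [16.1 59.4]
top red 50 mean [495.7  28.2 106. ] rect [496.1  28.2] [17.7 29.4] 67.4 axis-PY 137.9 pan [-45.4   1.5]
side handle 313 mean [573.8 -33.2  90. ] rect [575.7 -31.2] [104.8  36.1] 31.2 axis-PY 19.8 pan [ 18.6 -74.4]
side chisel dark 176 mean [540.2  84.5  90. ] rect [544.3  86.2] [103.5  29.9] 6.2 axis-PY 174.8 pan [14.7 47.1]
side red 129 mean [494.1   3.1 106. ] rect [494.1   2.9] [45.4 29.3] 78.3 axis-PY 74.6 pan [-53.1 -22.7]
chisel top [544.3  96.1  90. ] 106.93252121468906 -9.80959045963744
chisel side [549.9  92.2  90. ] 94.90826456331172 -12.893693110126833
```

```bash
cat >> h.py <<'E'
def st(l): 
    o=telemetry.get_obs(); print(l,"t%.1f"%o["time_s"],o["ee_pos"].round(1),"F",o["contact_force"].round(1),"w%.1f f%.0f"%(o["grip_width"],o["gripper_force"]),"q6 %.2f"%o["q"][5]); return o
def pick(x,y,yaw,z,N,w=50):
    q=down(yaw); grip(w,N); env.reach([x,y,170],q); st("above"); env.line_to([x,y,z+25],v=150); env.line_to([x,y,z],v=50); st("low"); grip(0,N); st("closed")
    env.line_to([x,y,175],v=150); return st("lifted")
E
python3 - <<'E'
from h import *
pick(574.3,-28.5,np.radians(29),79.5,50)
for n in("top","side"): cv2.imwrite(f"pics/{n}1.png",cams.get_image(n)[0])
a=cv2.resize(cv2.imread("pics/side1.png")[110:260,190:340],None,fx=4,fy=4); cv2.imwrite("pics/s1z.png",a)
E
```

```text
above t3.3 [574.4 -27.9 170. ] F [ 0.8 -0.2  0.7] w49.9 f0 q6 1.84
low t4.5 [574.4 -28.6  79.4] F [ 0.8  0.6 -0.3] w50.0 f0 q6 1.84
closed t5.0 [574.3 -28.5  79.6] F [ 0.6  1.  -0.5] w-0.1 f0 q6 1.84
lifted t5.8 [573.5 -28.5 174. ] F [ 0.2 -0.4 -0.3] w0.5 f0 q6 1.84
```

View pics/s1z.png

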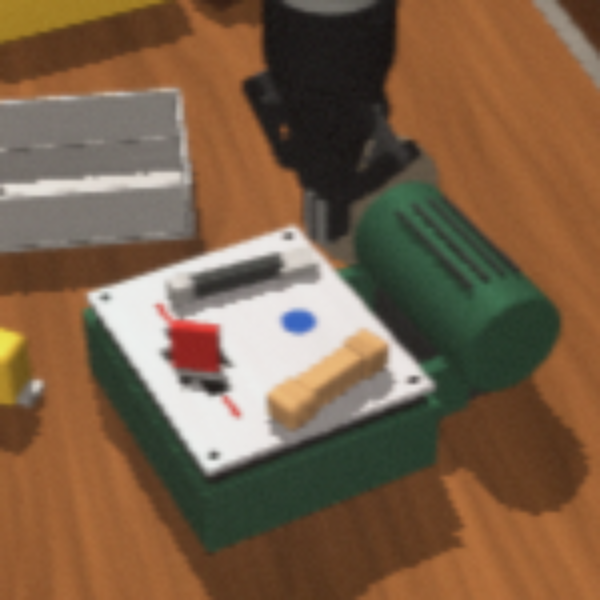

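The side crop shows the handle still on the panel, around (325,380), and the shut fingertips near (325,240). They closed on nothing, so I'll check where the tips really are in both views.

```bash
cat >> h.py <<'E'
def proj(n,P):
    c=cams.calibration(n); T=np.linalg.inv(np.array(c["cam_to_world"])); p=T[:3,:3]@np.array(P,float)+T[:3,3]
    return np.array([c["cx"]-c["fx"]*p[0]/p[2],c["cy"]+c["fy"]*p[1]/p[2]])
E
python3 - <<'E'
from h import *
o=telemetry.get_obs(); print(o["ee_pos"],o["tcp_rot"],o["q"])
for n in("top","side"):
    print(n,"tcp",proj(n,o["ee_pos"]),"handle",proj(n,[574.3,-28.5,98]))
s=cv2.resize(cv2.imread("pics/side1.png")[110:230,210:310],None,fx=5,fy=5); t=cv2.resize(cv2.imread("pics/top1.png")[130:250,180:290],None,fx=5,fy=5)
for im,n,o0 in((s,"side",(210,110)),(t,"top",(180,130))):
    p=(proj(n,o["ee_pos"])-o0)*5; cv2.drawMarker(im,tuple(int(v) for v in p),(255,0,255),0,15,1)
    p=(proj(n,[574.3,-28.5,98])-o0)*5; cv2.drawMarker(im,tuple(int(v) for v in p),(0,255,0),0,15,1)
h=min(len(s),len(t)); m=np.hstack([s[:h],t[:h]]); cv2.imwrite("pics/chk.png",cv2.resize(m,None,fx=.76,fy=.76,interpolation=cv2.INTER_AREA)); print(m.shape)
E
```

```text
[573.36972996 -28.5777942  173.4790869 ] [-2.21077398e-04  9.68168910e-01  2.50293197e-01 -1.49258624e-03] [ 2.32055790e-01  3.19501786e-01 -1.55946269e-01 -4.26287736e-04
 -1.09834208e+00  1.84490184e+00]
top tcp [258.19172811 180.29861282] handle [257.87296524 182.83883798]
side tcp [270.57246228 179.10381923] handle [270.67677762 201.0192104 ]
(600, 1050, 3)
```

View pics/chk.png

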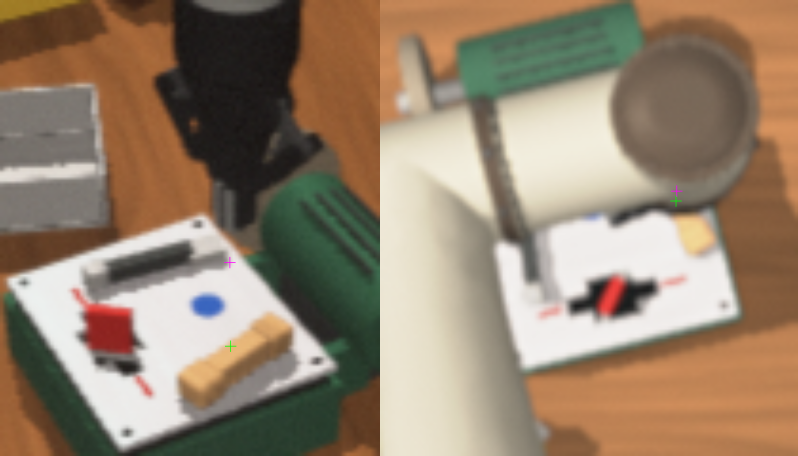

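The shut fingertips appear near (225,232) in the left view, well above the reported TCP marker at (230,262). That suggests the tips are about 20 mm higher than reported, so I'll check by touching the bare bench with a light, stepwise probe.

```bash
python3 - <<'E'
from h import *
env.line_to([540,-150,175],v=250,rot=down(np.radians(13)))
env.line_to([540,-150,30],v=150); f0=st("z30")["contact_force"][2]
cv2.imwrite("pics/side2.png",cams.get_image("side")[0])
for z in np.arange(20,-40,-3.):
    try: env.line_to([540,-150,z],v=60)
    except env.IKError as e: print("IK",z); break
    f=telemetry.get_obs()["contact_force"][2]
    if f-f0>3: break
st("touch"); env.line_to([540,-150,z+4],v=60); st("up4")
im=cams.get_image("side")[0]; cv2.imwrite("pics/side3.png",im)
o=telemetry.get_obs()["ee_pos"]; p=proj("side",o); p0=(p-60).astype(int); print(p,p0)
a=cv2.resize(im[p0[1]:p0[1]+120,p0[0]:p0[0]+120],None,fx=5,fy=5); cv2.drawMarker(a,(int((p-p0)[0]*5),int((p-p0)[1]*5)),(255,0,255),0,15,1); cv2.imwrite("pics/s3z.png",a)
E
```

```text
z30 t7.7 [ 540.9 -149.8   30.8] F [-0.9  0.1  1.1] w-0.0 f0 q6 1.78
touch t12.6 [ 540.6 -150.1  -32.5] F [-2.   1.1 10. ] w-0.1 f5 q6 1.78
up4 t12.8 [ 540.2 -150.   -29.9] F [ 0.   0.1 -0.3] w-0.0 f0 q6 1.78
[270.25542023 269.25780954] [210 209]
```

View pics/s3z.png

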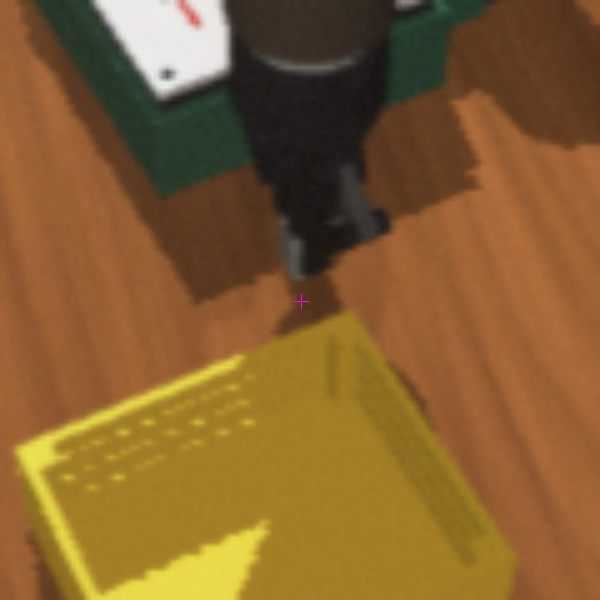

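```bash
python3 - <<'E'
from h import *
print(ray("side",[(270,264)],2), ray("side",[(210+225/3.8,110+232/3.8)],205.5), proj("side",[540,-150,2]), proj("side",[573.4,-28.5,205.5]))
E
```

```text
[[ 536.92829328 -157.45155007    2.        ]] [[567.77445468 -35.17227147 205.5       ]] [270.36597302 261.53641786] [270.67840603 169.06150757]
```

The bench contact came at a reported z of about -32, with no lateral offset to speak of. The real tips therefore sit about 32 mm above the reported TCP. I'll correct for that and retry.

```bash
cat >> h.py <<'E'
DZ=32.   # true tip z = reported z + DZ
def line(x,y,z,v=150,yaw=None): env.line_to([x,y,z-DZ],v=v,rot=None if yaw is None else down(yaw))
def pick(x,y,yaw,z,N,w=50):
    line(x,y,170,300,yaw); grip(w,N); line(x,y,z+25); line(x,y,z,60); st("low"); grip(0,N); st("closed")
    line(x,y,z+8,60); o=st("up8"); line(x,y,175,200); return st("lifted")
def place(x,y,yaw,z,w=50):
    line(x,y,170,300,yaw); st("over"); line(x,y,z+25,200); line(x,y,z,80); st("down"); grip(w); line(x,y,170,250); st("left")
E
python3 - <<'E'
from h import *
line(540,-150,170,250)
o=pick(574.3,-28.5,np.radians(29),78.5,50)
if o["grip_width"]>12: place(472.6,-309,np.radians(12.2),13)
E
```

```text
low t15.9 [574.3 -28.6  46.3] F [-0.4 -0.3 -0.3] w50.1 f0 q6 1.84
closed t16.3 [574.6 -28.5  47.1] F [-0.8 -0.5  1.5] w18.4 f53 q6 1.84
up8 t16.6 [574.6 -28.4  55. ] F [-0.3 -0.3  0.1] w18.7 f53 q6 1.84
lifted t17.2 [573.3 -28.4 141.9] F [-0.3  0.1 -1.1] w18.8 f53 q6 1.84
over t18.3 [ 472.6 -308.3  137.5] F [ 0.7  0.7 -0. ] w19.2 f53 q6 2.08
down t19.6 [ 472.8 -309.1  -18.8] F [ 0.6  0.2 -0.9] w18.9 f53 q6 2.08
left t20.8 [ 471.5 -308.4  136.6] F [-0.7  1.1 -0.3] w50.0 f0 q6 2.08
```

```bash
python3 - <<'E'
from h import *
line(540,0,190,350)
o=pick(544,97.7,np.radians(6),77.5,70)
if o["grip_width"]>8: place(467,340,np.radians(-7.7),13)
t=cams.get_image("top")[0]; s=cams.get_image("side")[0]; cv2.imwrite("pics/top4.png",t); cv2.imwrite("pics/side4.png",s)
m=np.vstack([cv2.resize(t[140:260,110:390],None,fx=2,fy=2), cv2.resize(s[120:270,170:310],(560,600))[:340]])
cv2.imwrite("pics/c4.png",m[:600])
E
```

```text
low t23.7 [544.   97.7  45.2] F [-0.4  0.7  0.3] w50.0 f0 q6 1.20
closed t24.1 [544.3  97.8  46.1] F [-0.2  0.1  3.1] w11.7 f72 q6 1.20
up8 t24.4 [544.2  97.8  53.8] F [-0.3  0.3 -1.5] w11.9 f72 q6 1.20
lifted t25.0 [542.9  97.5 141.9] F [-0.9 -0.3 -1.1] w11.6 f72 q6 1.20
over t26.0 [466.7 338.8 137. ] F [-0.5  0.1 -1.6] w11.8 f72 q6 0.53
down t27.3 [467.1 340.1 -18.8] F [ 1.   0.2 -1.1] w11.8 f72 q6 0.53
left t28.5 [466.1 339.2 136.6] F [-0.3 -0.6 -0.2] w49.9 f0 q6 0.53
```

View pics/c4.png

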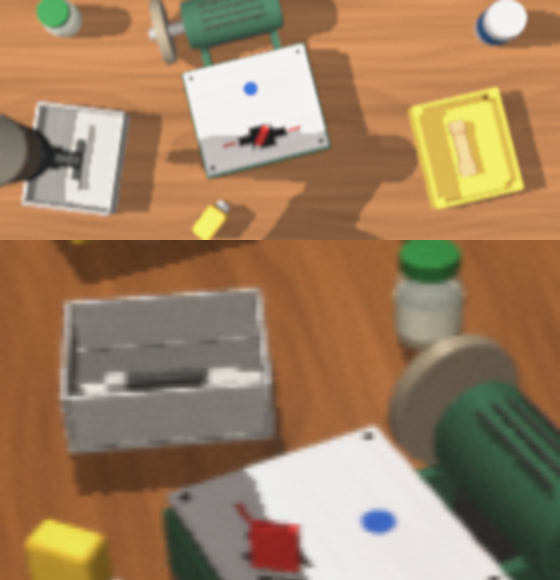

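Both items are in their containers: the chisel in the tray at (88,155) and the handle in the basket at (460,148). The panel is clear. Next I'll grip the bar and turn it clockwise to the slot direction.

```bash
python3 - <<'E'
from h import *
x,y=frompan([-45,0]); y+=.3; print(x,y)
t=cv2.imread("pics/top4.png"); m=mask(t,(0,110,90),(8,255,255),(215,195,270,220))|mask(t,(172,110,90),(179,255,255),(215,195,270,220))
P=ray("top",pts(m),76); p=topan(P); k=abs(p[:,1])>28; print("ticks axis deg",np.degrees(axis(P[k]))%180,P[k].mean(0),k.sum())
b=~k; print("bar",np.degrees(axis(ray("top",pts(big(m)),106)))%180)
y0=np.radians(-29)
line(x,y,175,300,y0); grip(45,50); line(x,y,105); line(x,y,80,60); st("low"); grip(0,50); st("closed")
for a in (-45,-61,-76.9):
    env.reach([x,y,80-DZ],down(np.radians(a))); st(a)
print(telemetry.get_obs()["torque"])
env.hold(.2); grip(45); line(x,y,150,200); line(x-140,y-140,190,350)
for n in("top","side"): cv2.imwrite(f"pics/{n}5.png",cams.get_image(n)[0])
t=cv2.imread("pics/top5.png");s=cv2.imread("pics/side5.png")
cv2.imwrite("pics/c5.png",np.hstack([cv2.resize(t[160:240,195:285],(400,356)),cv2.resize(s[165:245,205:295],(400,356))]))
st("end")
E
```

```text
496.8710814724427 27.100691165341527
ticks axis deg 90.0 [nan nan nan] 0
bar 152.6177500965969
low t31.2 [496.8  27.   47.8] F [ 0.6 -0.2  0.5] w44.9 f0 q6 0.68
closed t31.6 [496.7  26.8  48.4] F [-1.2 -2.1  2.4] w9.2 f52 q6 0.68
-45 t32.0 [496.8  27.   48.4] F [-1.8 -0.2  4.8] w9.0 f52 q6 0.41
-61 t32.4 [497.   27.1  48.4] F [-1.1 -0.2  4.9] w8.9 f52 q6 0.13
-76.9 t32.8 [497.2  27.2  48.4] F [-0.9 -0.8  5.3] w9.1 f52 q6 -0.15
[-0.18371054  0.49893478 -0.07349698]
end t34.7 [ 357.1 -112.6  157.4] F [ 0.9 -0.6 -0.6] w44.9 f0 q6 0.09h.py:18: RuntimeWarning: Mean of empty slice.
  q=P[:,:2]-P[:,:2].mean(0); w,v=np.linalg.eigh(q.T@q); return np.arctan2(v[1,1],v[0,1])
  ret = um.true_divide(
<stdin>:4: RuntimeWarning: Mean of empty slice.
```

View pics/c5.png

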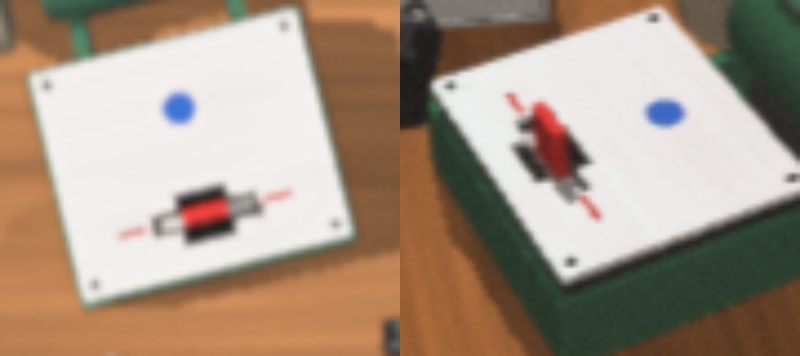

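The bar now lies in line with the red ticks in both views, and the lugs show inside the slot. Next I'll press on the blue disc.

```bash
python3 - <<'E'
from h import *
x,y=frompan([35,0]); grip(0,40)
line(x,y,150,300,PY); line(x,y,84,150); f0=st("84")["contact_force"][2]
z=80
while z>55:
    line(x,y,z,60); env.hold(.1); o=telemetry.get_obs(); f=o["contact_force"][2]-f0
    print("cmd%.1f tip%.1f F%.1f"%(z,o["ee_pos"][2]+DZ,f))
    if f>22: break
    z-=2 if z>68 else 1
env.hold(.3); st("press")
for n in("top","side"): cv2.imwrite(f"pics/{n}6.png",cams.get_image(n)[0])
t=cv2.imread("pics/top6.png");s=cv2.imread("pics/side6.png")
cv2.imwrite("pics/c6.png",np.hstack([cv2.resize(t[140:260,110:390],(420,180)),cv2.resize(s[120:300,170:310],(350,450))[:180]]) if 0 else np.hstack([cv2.resize(t,(400,300)),cv2.resize(s[140:260,185:345],(400,300))]))
E
```

```text
84 t37.5 [575.4  44.9  52.7] F [ 0.1 -0.4  0. ] w-0.4 f0 q6 1.44
cmd80.0 tip80.6 F0.5
cmd78.0 tip78.0 F-0.1
cmd76.0 tip75.9 F-0.8
cmd74.0 tip74.6 F4.8
cmd72.0 tip72.7 F6.4
cmd70.0 tip71.0 F7.8
cmd68.0 tip69.2 F9.4
cmd67.0 tip68.4 F10.0
cmd66.0 tip67.5 F10.9
cmd65.0 tip66.6 F11.7
cmd64.0 tip65.8 F11.6
cmd63.0 tip65.4 F15.4
cmd62.0 tip65.4 F20.3
cmd61.0 tip65.4 F25.1
press t42.7 [575.2  45.   33.4] F [-9.7  1.3 25.2] w0.0 f13 q6 1.44
```

View pics/c6.png

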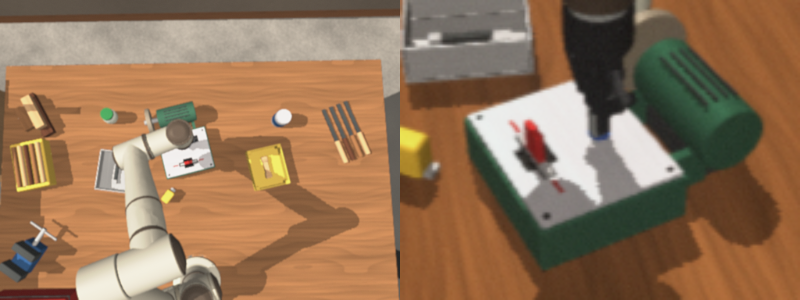

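The panel stopped hard after 10 mm of travel, and the force rose from 12 N to 25 N with no further motion. It sits flush on the frame with the fingers on the disc at (600,138). The handle, chisel, jar, can and tape are all in place, so I'm handing in.

```bash
python3 -c "
from h import *
st('final'); print(workorder.sign_off())"
```

```text
final t42.8 [575.2  45.   33.4] F [-9.8  1.5 25.6] w0.1 f13 q6 1.44
the job is handed in; nothing more can be done
None
```

The job is handed in at 42.8 s: the handle is in the basket, the chisel in the tray, the fastener lined up with the slot, and the panel is held fully down at about 25 N, with the jar, can and tape measure untouched (the first handle grasp missed because the real fingertips sit about 32 mm above the reported position, which I then corrected for).

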